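# Put a tool holder away in the slide-lid case

## Robot

A 6-joint arm with a two-finger parallel gripper is mounted at the origin on the work surface. World frame = base frame: x ahead of the robot, y to its left, z up, the work surface at z = 0. Lengths are in m, angles in degrees, forces in N, time in s.
With the tool pointing down it reaches from about 0.25 to 0.775 m from the base axis. Payload 8.9 kg.
Tool frame: the origin (TCP) lies midway between the tips of the shut fingers; the grasp point (between the pads) lies 19 mm behind it; z points along the fingers, x is the direction in which the jaws open and shut, and the axes are right-handed (so a half turn about z gives the same grasp; the last joint's range is limited). The gripper opens to 85 mm and grips with 20 to 120 N. Pads are 22 mm wide; open, the fingers measure 114 mm over their backs; the gripper's body (76 mm by 85 mm) begins 54 mm behind the grasp point. The pads swing forward as they close: fully open they stand 13 mm farther back than shut.
Start: joints at [62.722, 16.656, -8.789, 64.555, 0, 82.019], TCP at [0.173, 0.496, 0.231] pointing down, gripper open.
Joint ranges: [-144.48, 144.48], [-52.06, 99.96], [-74.48, 78.29], [-112.23, 115.85], [-86.99, 84.42], [-180, 180]. Speed limits (degrees/s): [127.2, 127.2, 159.86, 180, 180, 180].

## Interface

Orientations are given as [roll, pitch, yaw] about the fixed x, y, z axes, in that order (R = Rz(yaw) Ry(pitch) Rx(roll)).
In Python, from plant import arm, cams gives the robot as it stands. The module is installed in compiled form; this text tells all that it offers.
- The arm moves only by the shell command python3 -m jog 'ROWS' [FORCE]. ROWS is a JSON object of lists of equal length, an entry for each row: "rotation": the turn, a rotation vector about the tool's x, y, z in rad, a list of three; "xyz": the shift along the tool's x, y, z in m, a list of three; "fingers": the opening, from 0 (shut) to 1 (fully open). In form: {"rotation": [[ax, ay, az], ...], "xyz": [[tx, ty, tz], ...], "fingers": [fingers, ...]}. A call has 1 to 5 rows; each row is the pose to reach, as a shift and turn from the pose commanded when the call began, along the tool's axes at that moment; what a row does not reach only later rows make up. A row lasts 1/12 s, in which the tool goes at most 41.7 mm and 7.16 degrees, less where a joint would pass 70% of its speed; a pose out of reach is approached as far as the arm can. A call with a gripper value outside its range is refused whole. The fingers move at their own pace and stop on an object; FORCE is the grip in N (left out, the last holds). Time passes only in rows, so rows that repeat a pose let the fingers close. It gives the time, the measured TCP pose, the force and the opening at its end, in the units of the state.
- arm.sense(): the state, without advancing time (a new reading comes with each control period).
- cams.snapshot(name): name is "side" or "top" or "wrist"; returns the picture (400x640x3 uint8, blue, green, red); there is no depth.
- cams.camera_info(name): a dict with "K" (3x3 intrinsics, pixels), "extrinsics" (4x4, takes a point from camera to world coordinates); the wrist camera has in their place "hand_eye" (4x4, takes a point from camera to tool coordinates, whose origin is the TCP and whose axes are the tool frame's). Camera axes: x right, y up, looking along -z (the intrinsics and any distortion apply to the point x, -y, -z); pixel columns grow to the right and rows downward; lengths in m; the calibration is good to about 2 mm. A picture is of the moment at which its call begins: read the wrist's pose just before it. camera_info takes no time and is no camera call.
- arm.close_job(): hands the job in, once; it reports no verdict.
The state is a dict: "time": time; "qpos": joint angles; "joint_velocities": joint speeds; "joint_torque": joint torques, N m; "ee_pos": TCP position; "tcp_rot": TCP orientation; "wrist_force": force on the tool from outside, world axes, zero at the start; "torque": the same for the moment, N m; "grip_width": finger opening in m.
Only numpy, scipy, OpenCV 4.12 (cv2) and the standard library are available. Lean on these libraries where they do the work, as an engineer would, in place of code of your own. Each camera call takes 0.05 s, during which the arm holds its last target.

## Task

Slide the cover of the wooden case on the sloping stand all the way back, lay the longer of the two steel tool holders gently in the case's V rests, its flange in the gap between the rests and its nose pointing up the slope, then slide the cover fully shut. Do not drop the holder or force it into the rests, and leave the shorter holder and the other things where they are.

Things in the scene. Friction and masses are not known exactly. Their poses are not given: they have to be found in the camera images.
- case: Fixed grey stand carrying a sloping wooden box. Base 200 x 180 mm; origin: centre of its underside on the table, x level, in the uphill direction (away from the robot), z up. The box's origin is 62 mm above it.
- box: Wooden box fixed on the stand, sloping 24 degrees. Origin: centre of its underside; x uphill along the slope, y level to the left, z out of its mouth. 190 x 160 mm outside, walls and floor 8 mm thick, wall tops at z = 62 mm, inside 174 x 144 mm. The cover slides on the wall tops between two side rails 5 mm wide, 10 mm high.
- seat (a point): Where the long holder's flange centre belongs in the case; axes as the box. At box x = -13, y = 0, z = 36 mm: 28 mm above the inner floor, 26 mm below the cover. Two wooden V rests, 10 mm thick in x and 39 mm wide in y, are centred 18.5 mm uphill and downhill of it, leaving a 27 mm gap for the 18 mm flange. Each side of the rests 52 mm are free for fingers.
- cover (a joint): Slide of the flat wooden cover (190 x 148 x 6 mm, 0.2 kg) along the box's x, in m: 0 = fully shut at its stop, 0.17 = fully back (uphill), its lower edge then 88 mm uphill of the seat. About 3 N of friction hold it wherever it is left. It starts 0 to 40 mm open.
- cover_grip (a point): Top centre of the dark wooden grip block near the cover's lower end: 22 mm along the slide, 40 mm across, standing 24 mm above the cover's top face. Axes as the box; moves with the cover.
- rest: Fixed light wooden board, 130 x 240 x 12 mm, level on the table; origin centre of its underside. Two pairs of V rests like those in the case stand on it, 60 mm left and right of its middle; a holder lies level in each, axis 40 mm above the table, parallel to the board's x, nose to +x. Which is left or right varies.
- long_holder_mid (a point): Flange centre, on the axis, of the longer steel tool holder: 130 mm long, 0.5 to 0.8 kg, round about its x axis, which points to the nose. Flange 44 mm across, 18 mm thick, near the balance point. Behind it a collar 30 mm across, 16 mm long, then a 40 mm taper from 28 to 18 mm. In front a nose 30 mm across, 56 mm long. Roll does not matter.
- long_holder_nose (a point): Centre of the end face of the long holder's nose, 65 mm from the flange centre.
- long_holder: The longer holder itself; same origin and axes as point long_holder_mid.
- short_holder: The shorter holder, 92 mm long: same taper, collar and flange, but a stubby nose ending 27 mm ahead of the flange centre. Origin: flange centre on the axis, x to the nose. Leave it in place.
- bin: Open white parts bin, 110 x 160 x 60 mm, loose, beyond the work; origin centre of underside. Leave it.
- oil: Grey plastic bottle, 64 mm across, 160 mm high, standing loose; origin centre of underside. Leave it.
- spanner: Steel spanner 160 mm long, loose on the table. Leave it.
There are look-alikes about, which are no part of the job. Leave any pink look-alike of the long_holder alone.

How it is judged:
By the outcome, as a careful person would: the job done as asked, in the order asked, and still so for the second after the job is handed in, with the robot touching nothing.
It also fails if it takes over 64 s, if anything falls off the work surface, if the arm or the gripper's body presses on something with over 40 N, if the wrist force passes 120 N, or if a joint passes its speed limit or range.

## Working session

There is one attempt and no reset: what is moved stays moved. The work goes in short steps, Python scripts to look and compute and a shell command to move; the robot and the scene stay as the last step left them, time stands still between calls to the robot, and variables do not carry over. Pictures are saved under pics/ and viewed, and the job is handed in when it is done.

```bash
mkdir -p pics; ls; python3 - <<'E'
from plant import arm,cams
import cv2,numpy as np
np.set_printoptions(precision=4,suppress=True)
s=arm.sense();print(s)
for n in("side","top","wrist"):
    c=cams.camera_info(n);print(n,c)
    cv2.imwrite(f"pics/{n}0.png",cams.snapshot(n))
E
```

```text
pics
{'time': 0.0, 'qpos': array([62.7234, 16.6916, -8.83  , 64.5525, -0.0008, 82.0203]), 'joint_velocities': array([ 0.0748, -0.0653,  0.0081, -0.1501,  0.0234,  0.1158]), 'joint_torque': array([  0.003 , -53.7147,  33.1376,   0.016 ,  -0.0001,  -0.    ]), 'ee_pos': array([0.1733, 0.4951, 0.2307]), 'tcp_rot': array([-179.9905,    0.0734,   70.7032]), 'wrist_force': array([-0.2559, -0.1123,  0.1456]), 'torque': array([-0.0026, -0.0433,  0.0106]), 'grip_width': 0.08557040840509354}
side {'K': array([[385.072 ,   0.    , 317.8244],
       [  0.    , 385.072 , 199.6161],
       [  0.    ,   0.    ,   1.    ]]), 'extrinsics': array([[-0.9871,  0.1132, -0.1129,  0.4554],
       [-0.1592, -0.7584,  0.632 ,  0.6592],
       [-0.0141,  0.6418,  0.7667,  0.8995],
       [ 0.    ,  0.    ,  0.    ,  1.    ]])}
top {'K': array([[519.5006,   0.    , 311.9973],
       [  0.    , 519.5006, 179.3196],
       [  0.    ,   0.    ,   1.    ]]), 'extrinsics': array([[ 0.0022,  0.9912, -0.1321,  0.3395],
       [-1.    ,  0.0026,  0.0023,  0.0089],
       [ 0.0027,  0.1321,  0.9912,  1.7848],
       [ 0.    ,  0.    ,  0.    ,  1.    ]])}
wrist {'K': array([[343.5719,   0.    , 318.9694],
       [  0.    , 343.5719, 200.3371],
       [  0.    ,   0.    ,   1.    ]]), 'hand_eye': array([[ 1.    ,  0.0005, -0.0007,  0.    ],
       [ 0.0003, -0.9628, -0.2703, -0.0674],
       [-0.0008,  0.2703, -0.9628, -0.1431],
       [ 0.    ,  0.    ,  0.    ,  1.    ]])}
```

View pics/side0.png

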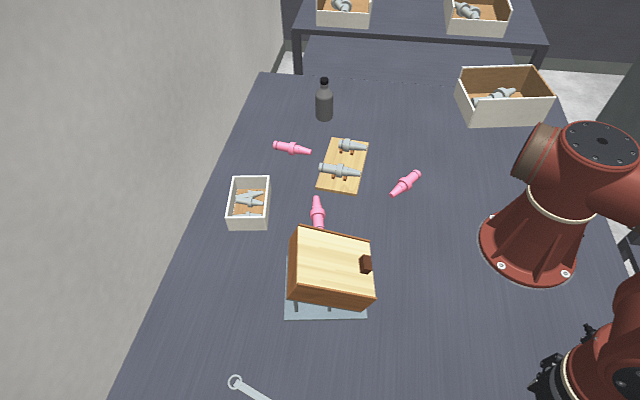

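View pics/top0.png

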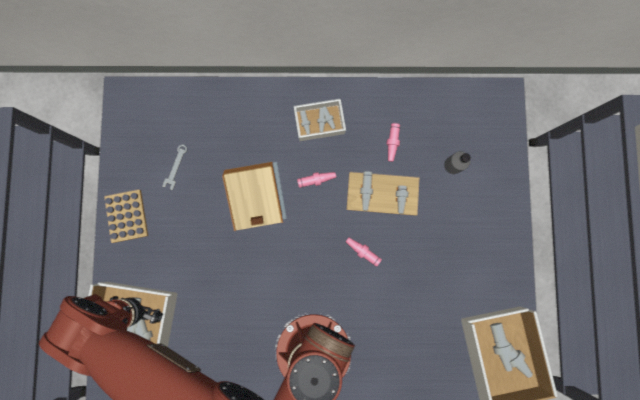

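View pics/wrist0.png

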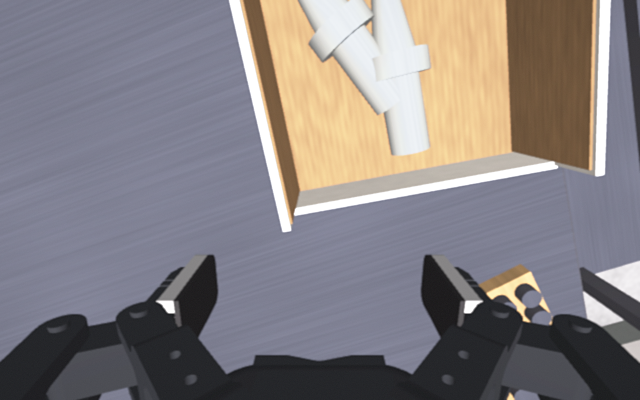

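The top view shows the case at (253,195), its grip at (257,220) and the rest board at (384,194). On the board there is a longer grey holder at (367,190) and a shorter one at (402,198). Pink look-alikes lie at (317,180), (394,142) and (363,251). I'll check with crops.

```bash
cat > h.py <<'E'
from plant import arm,cams
import cv2,numpy as np
from scipy.spatial.transform import Rotation as R
np.set_printoptions(precision=4,suppress=True)
F=np.diag([1,-1,-1,1.])
def T_tool():
    s=arm.sense();T=np.eye(4);T[:3,:3]=R.from_euler('xyz',s['tcp_rot'],degrees=True).as_matrix();T[:3,3]=s['ee_pos'];return T
def cam(n,T=None):
    c=cams.camera_info(n)
    E=c['extrinsics'] if n!='wrist' else (T_tool() if T is None else T)@c['hand_eye']
    return c['K'],E@F   # cv camera to world
def ray(n,uv,T=None):
    K,E=cam(n,T);d=E[:3,:3]@np.linalg.solve(K,[uv[0],uv[1],1]);return E[:3,3],d/np.linalg.norm(d)
def at_z(n,uv,z,T=None):
    o,d=ray(n,uv,T);return o+d*(z-o[2])/d[2]
def proj(n,P,T=None):
    K,E=cam(n,T);P=np.atleast_2d(P);W=np.linalg.inv(E);p=(W[:3,:3]@P.T).T+W[:3,3];q=(K@p.T).T;return q[:,:2]/q[:,2:]
def tri(obs):
    A=np.zeros((3,3));b=np.zeros(3)
    for n,uv,*T in obs:
        o,d=ray(n,uv,*T);M=np.eye(3)-np.outer(d,d);A+=M;b+=M@o
    return np.linalg.solve(A,b)
def crop(im,x,y,w,h,k,f): cv2.imwrite(f,cv2.resize(im[y:y+h,x:x+w],None,fx=k,fy=k,interpolation=cv2.INTER_CUBIC))
E
python3 - <<'E'
from h import *
t=cv2.imread('pics/top0.png');s=cv2.imread('pics/side0.png')
crop(t,210,150,220,100,3.6,'pics/t1.png')
crop(s,270,125,130,80,6,'pics/s1.png')
crop(s,270,215,130,110,5,'pics/s2.png')
E
```

```text
(no output)
```

View pics/t1.png

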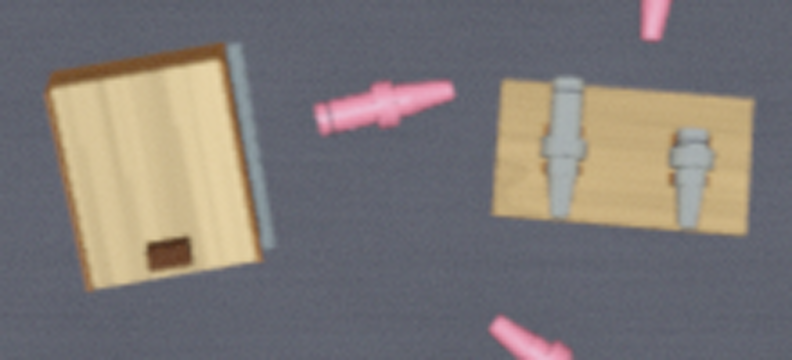

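View pics/s1.png

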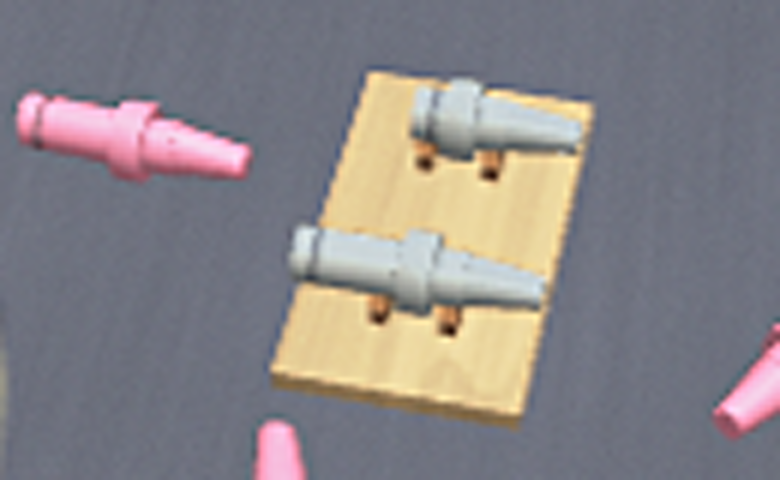

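View pics/s2.png

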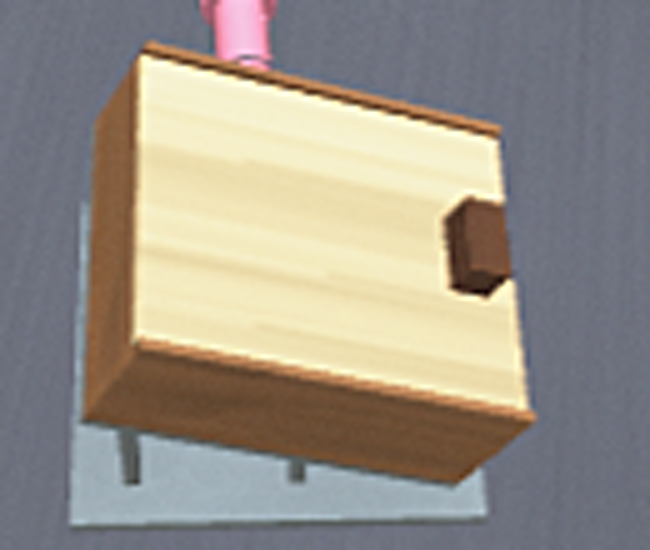

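```bash
cat > fit.py <<'E'
from h import *
from scipy.optimize import least_squares
def T(l,k,o): return lambda u,v:(u/k+o[0],v/k+o[1])
t=T(0,3.6,(210-.36,150-.36)); s1=T(0,6,(270-.4,125-.4)); s2=T(0,5,(270-.4,215-.4))
def Tcase(p):
    M=np.eye(4);M[:3,:3]=R.from_euler('z',p[2]).as_matrix();M[:3,3]=[p[0],p[1],0];return M
def Tbox(p):
    B=np.eye(4);B[:3,:3]=R.from_euler('y',-24,degrees=True).as_matrix();B[2,3]=.062;return Tcase(p)@B
tr=lambda M,P:(M[:3,:3]@np.asarray(P,float)/1000)+M[:3,3]
obs=[('top',t(88,291),(-95,80,72)),('top',t(262,262),(-95,-80,72)),('top',t(46,92),(95,80,72)),('top',t(220,57),(95,-80,72)),
('side',s2(148,42),(95,-80,72)),('side',s2(500,127),(-95,-80,72)),('side',s2(135,343),(95,80,72)),('side',s2(533,418),(-95,80,72)),('side',s2(85,420),(95,80,0)),('side',s2(457,484),(-95,80,0))]
f=lambda p:np.concatenate([(proj(n,tr(Tbox(p),P))[0]-uv) for n,uv,P in obs])
r=least_squares(f,[.5,.12,.1]);p=r.x
print('case',p[:2],np.degrees(p[2]));print(r.fun.reshape(-1,2))
ob2=[('top',t(502,80),(65,120,12)),('top',t(755,98),(65,-120,12)),('top',t(493,215),(-65,120,12)),('top',t(747,235),(-65,-120,12)),
('side',s1(368,70),(65,-120,12)),('side',s1(593,105),(-65,-120,12)),('side',s1(520,418),(-65,120,12)),('side',s1(273,375),(65,120,12))]
g=lambda q:np.concatenate([(proj(n,tr(Tcase(q),P))[0]-uv) for n,uv,P in ob2])
r=least_squares(g,[.5,-.15,0]);q=r.x
print('rest',q[:2],np.degrees(q[2]));print(r.fun.reshape(-1,2))
iT=np.linalg.inv(Tcase(q))
for nm,a,b in(('mid',(564,145),(420,272)),('nose',(568,80),(300,253))):
    P=tri([('top',t(*a)),('side',s1(*b))]);print(nm,P,'in rest',iT[:3,:3]@P+iT[:3,3])
# grip: top centre
P=tri([('top',t(168,254)),('side',s2(495,245))]);iB=np.linalg.inv(Tbox(p));print('grip',P,iB[:3,:3]@P+iB[:3,3])
for uv in((147,243),(188,238),(191,265),(150,271)):
    # intersect with box z=92 plane
    o,d=ray('top',t(*uv));n=Tbox(p)[:3,2];c=tr(Tbox(p),(0,0,92));X=o+d*((c-o)@n)/(d@n);print(iB[:3,:3]@X+iB[:3,3])
print('uphill axis',Tbox(p)[:3,0],'seat',tr(Tbox(p),(-13,0,36)))
E
python3 fit.py
```

```text
case [0.526  0.2005] 9.982258112049601
[[-0.4412 -0.2161]
 [-0.1873 -0.5986]
 [-0.7485 -0.3987]
 [ 1.1396  0.7433]
 [-0.3458 -0.3975]
 [-0.291  -0.4894]
 [ 0.9322  0.7291]
 [ 0.2181  0.4713]
 [-0.582  -0.44  ]
 [ 0.306  -0.2223]]
rest [ 0.5291 -0.2381] -4.233616171244172
[[ 0.008  -0.2259]
 [-0.8048  0.0401]
 [-0.027  -0.2009]
 [-0.4486 -0.4019]
 [ 0.4624  0.1635]
 [ 0.0613 -0.2581]
 [ 0.3995 -0.745 ]
 [ 0.0255 -0.5661]]
mid [ 0.5353 -0.1789  0.0392] in rest [0.0018 0.0595 0.0392]
nose [ 0.5981 -0.1834  0.0392] in rest [0.0647 0.0596 0.0392]
grip [0.4262 0.1842 0.1113] [-0.0723  0.0012  0.0862]
[-0.0533  0.0159  0.092 ]
[-0.0553 -0.0206  0.092 ]
[-0.0809 -0.0186  0.092 ]
[-0.0798  0.0182  0.092 ]
uphill axis [0.8997 0.1584 0.4067] seat [0.4998 0.1959 0.0896]
```

```bash
cat > go.py <<'E'
from h import *
import json,os
def Tof(name):
    m=json.load(open('model.json'));p=np.array(m[name]);M=np.eye(4);M[:3,:3]=R.from_euler('z',p[2]).as_matrix();M[:3,3]=[p[0],p[1],0]
    if name=='case':
        B=np.eye(4);B[:3,:3]=R.from_euler('y',-24,degrees=True).as_matrix();B[2,3]=.062;M=M@B
    return M
# tool orientation in part frame: x=left(y), y=uphill(x), z=-z
Rt=np.array([[0,1,0],[1,0,0],[0,0,-1.]])
def target(name,P):
    M=Tof(name);G=np.eye(4);G[:3,:3]=M[:3,:3]@Rt;G[:3,3]=M[:3,:3]@(np.array(P,float)/1000)+M[:3,3];return G
def rel(G):
    D=np.linalg.inv(T_tool())@G
    print('rot',R.from_matrix(D[:3,:3]).as_rotvec().round(4),'xyz',D[:3,3].round(4), 'world',G[:3,3].round(4))
def where(name):
    D=np.linalg.inv(Tof(name))@T_tool();print(name,'tcp mm',(D[:3,3]*1000).round(1),'rot err deg',np.degrees(R.from_matrix(Rt.T@D[:3,:3]).as_rotvec()).round(2));s=arm.sense();print('t',s['time'],'F',s['wrist_force'].round(1),'w',round(s['grip_width'],4))
E
python3 fit.py >/dev/null; python3 - <<'E'
import json
json.dump({'case':[.526,.2005,0.17422],'rest':[.5291,-.2381,-.07389]},open('model.json','w'))
from go import *
rel(target('case',(-70,0,190)))
E
```

```text
rot [-0.4101  0.1079 -0.5033] xyz [-0.2307  0.3071  0.0239] world [0.3869 0.176  0.2071]
```

```bash
python3 -m jog '{"rotation":[[-0.08,0.02,-0.1],[-0.16,0.04,-0.2],[-0.25,0.065,-0.3],[-0.33,0.085,-0.4],[-0.41,0.108,-0.503]],"xyz":[[-0.023,0.031,0.0],[-0.046,0.061,0.005],[-0.07,0.092,0.007],[-0.092,0.123,0.01],[-0.115,0.153,0.012]],"fingers":[1,1,1,1,1]}'
python3 -c "
from go import *
rel(target('case',(-70,0,190)))"
```

```text
time: 0.57
ee_pos: [0.2805, 0.3351, 0.2191]
tcp_rot: [156.9, -0.2, 98.8]
wrist_force: [0.4, 1.1, -0.0]
grip_width: 0.0853
rot [-0.0156  0.0055 -0.0206] xyz [-0.1735  0.0699  0.0423] world [0.3869 0.176  0.2071]
```

```bash
python3 -m jog '{"rotation":[[0,0,0],[0,0,0],[0,0,0],[0,0,0],[0,0,0]],"xyz":[[-0.035,0.014,0.008],[-0.07,0.028,0.017],[-0.105,0.042,0.025],[-0.14,0.056,0.034],[-0.173,0.07,0.042]],"fingers":[1,1,1,1,1]}'
python3 -c "
from go import *
rel(target('case',(-70,0,190)));where('case')"
```

```text
time: 0.98
ee_pos: [0.3857, 0.1756, 0.2069]
tcp_rot: [157.1, -0.3, 98.5]
wrist_force: [0.5, 1.0, -1.0]
grip_width: 0.0856
rot [-0.0184  0.0049 -0.0257] xyz [0.0003 0.0012 0.0003] world [0.3869 0.176  0.2071]
case tcp mm [-71.2  -0.2 190.4] rot err deg [ 1.05 -0.28  1.47]
t 0.9833 F [ 0.5  1.  -1. ] w 0.0856
```

```bash
python3 -m jog '{"rotation":[[-0.018,0.005,-0.026],[-0.018,0.005,-0.026]],"xyz":[[0,0,0],[0,0,0]],"fingers":[1,1]}'
python3 -c "
from go import *
where('case')
T=T_tool();np.save('T1.npy',T);im=cams.snapshot('wrist');cv2.imwrite('pics/w1.png',im)"
```

```text
time: 1.15
ee_pos: [0.3859, 0.1746, 0.2064]
tcp_rot: [156.1, 0.0, 99.7]
wrist_force: [-0.1, -0.9, 0.6]
grip_width: 0.0856
case tcp mm [-71.4  -1.2 189.9] rot err deg [ 0.09 -0.14  0.27]
t 1.15 F [-0.1 -0.9  0.6] w 0.0856
```

View pics/w1.png

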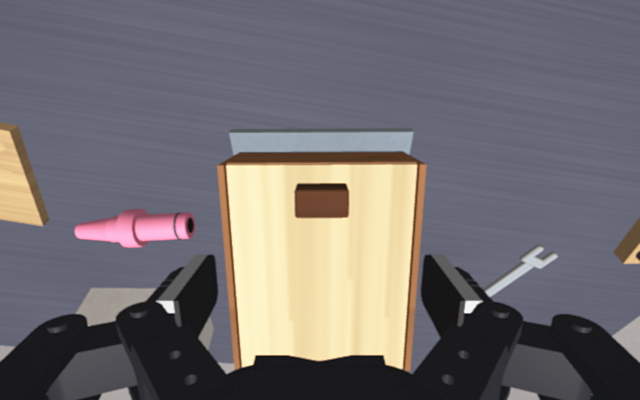

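```bash
python3 -c "
from h import *
im=cv2.imread('pics/w1.png');crop(im,205,115,240,130,3.3,'pics/w1c.png')"
```

```text
(no output)
```

View pics/w1c.png

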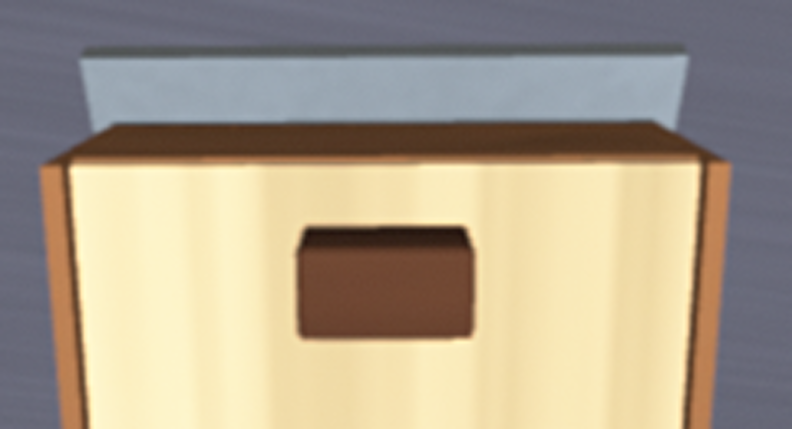

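```bash
python3 -c "
from go import *
T=np.load('T1.npy');M=Tof('case');iM=np.linalg.inv(M)
def pl(uv,z):
    uv=(uv[0]/3.3+205-.35,uv[1]/3.3+115-.35);o,d=ray('wrist',uv,T);n=M[:3,2];c=M[:3,3]+n*z/1000;X=o+d*((c-o)@n)/(d@n);return ((iM[:3,:3]@X+iM[:3,3])*1000).round(1)
for uv in((298,248),(474,248),(474,338),(298,338),(386,293)):print('grip',pl(uv,92))
for uv in((40,165),(730,163)):print('rail',pl(uv,72))
for uv in((70,163),(700,163)):print('cov',pl(uv,68))
"
```

```text
grip [-79.3 -19.1  92. ]
grip [-79.1  19.4  92. ]
grip [-58.4  19.8  92. ]
grip [-58.6 -19.6  92. ]
grip [-69.    0.1  92. ]
rail [-94.5 -80.   72. ]
rail [-94.2  80.   72. ]
cov [-94.2 -74.1  68. ]
cov [-93.5  74.2  68. ]
```

```bash
python3 -m jog '{"rotation":[[0,0,-0.003],[0,0,-0.003],[0,0,-0.003],[0,0,-0.003],[0,0,-0.003]],"xyz":[[0.001,0.002,0.03],[0.001,0.002,0.06],[0.001,0.002,0.09],[0.001,0.002,0.11],[0.001,0.002,0.12]],"fingers":[1,1,1,1,1]}'
python3 -c "
from go import *
where('case')"
```

```text
time: 1.62
ee_pos: [0.4334, 0.1886, 0.0953]
tcp_rot: [156.3, 0.1, 100.3]
wrist_force: [-0.4, 1.5, -0.5]
grip_width: 0.0858
case tcp mm [-71.6   4.3  68.4] rot err deg [ 0.31  0.06 -0.29]
t 1.6167 F [-0.4  1.5 -0.5] w 0.0858
```

```bash
python3 -m jog '{"rotation":[[0,0,0],[0,0,0],[0,0,0]],"xyz":[[0,0,0],[0,0,0],[0,0,0]],"fingers":[1,1,1]}'
python3 -c "
from go import *
where('case')"
```

```text
time: 1.87
ee_pos: [0.4345, 0.1881, 0.0985]
tcp_rot: [156.1, 0.1, 100.2]
wrist_force: [-1.1, 0.8, 1.2]
grip_width: 0.0855
case tcp mm [-69.4   3.7  70.9] rot err deg [ 0.08  0.05 -0.25]
t 1.8667 F [-1.1  0.8  1.2] w 0.0855
```

```bash
python3 -m jog '{"rotation":[[0,0,0.004],[0,0,0.004],[0,0,0.004],[0,0,0.004],[0,0,0.004]],"xyz":[[-0.0037,0.0004,0.001],[-0.0037,0.0004,0.001],[-0.0037,0.0004,0.001],[-0.0037,0.0004,0.001],[-0.0037,0.0004,0.001]],"fingers":[1,0.8,0.4,0.2,0.2]}' 40
python3 -m jog '{"rotation":[[0,0,0],[0,0,0],[0,0,0],[0,0,0],[0,0,0]],"xyz":[[0,0,0],[0,0,0],[0,0,0],[0,0,0],[0,0,0]],"fingers":[0.2,0.2,0.2,0.2,0.2]}'
python3 -c "
from go import *
where('case')"
```

```text
time: 2.28
ee_pos: [0.4362, 0.1848, 0.0977]
tcp_rot: [156.0, -0.2, 100.0]
wrist_force: [-24.4, 22.0, 33.4]
grip_width: 0.0396
time: 2.7
ee_pos: [0.4362, 0.185, 0.0979]
tcp_rot: [156.0, -0.2, 100.0]
wrist_force: [-8.9, 5.7, 13.5]
grip_width: 0.0392
case tcp mm [-68.7   0.3  69.9] rot err deg [0.03 0.2  0.04]
t 2.7 F [-8.9  5.7 13.5] w 0.0392
```

```bash
python3 -m jog '{"rotation":[[0,0,0],[0,0,0],[0,0,0],[0,0,0],[0,0,0]],"xyz":[[0,0.004,-0.001],[0,0.015,-0.0015],[0,0.032,-0.0015],[0,0.052,-0.0015],[0,0.072,-0.0015]],"fingers":[0.2,0.2,0.2,0.2,0.2]}'
python3 -m jog '{"rotation":[[0,0,0],[0,0,0],[0,0,0],[0,0,0],[0,0,0]],"xyz":[[0,0.02,0],[0,0.04,0],[0,0.06,0],[0,0.075,0],[0,0.085,0]],"fingers":[0.2,0.2,0.2,0.2,0.2]}'
python3 -c "
from go import *
where('case')"
```

```text
time: 3.12
ee_pos: [0.4984, 0.1959, 0.1263]
tcp_rot: [156.4, -0.2, 100.1]
wrist_force: [-3.5, 8.6, -7.2]
grip_width: 0.0389
time: 3.53
ee_pos: [0.5767, 0.2097, 0.1617]
tcp_rot: [156.2, -0.2, 100.0]
wrist_force: [-6.6, 7.2, -0.1]
grip_width: 0.0391
case tcp mm [87.6  0.3 70.1] rot err deg [0.23 0.21 0.03]
t 3.5333 F [-6.6  7.2 -0.1] w 0.0391
```

```bash
python3 -m jog '{"rotation":[[0,0,0],[0,0,0],[0,0,0],[0,0,0],[0,0,0]],"xyz":[[0,0.003,0],[0,0.006,0],[0,0.009,0],[0,0.011,0],[0,0.0125,0]],"fingers":[0.2,0.2,0.2,0.2,0.2]}'
python3 -m jog '{"rotation":[[0,0,0],[0,0,0],[0,0,0]],"xyz":[[0,0.001,0],[0,0.002,0],[0,0.002,0]],"fingers":[0.2,0.2,0.2]}'
python3 -c "
from go import *
where('case')"
```

```text
time: 3.95
ee_pos: [0.5867, 0.2115, 0.1662]
tcp_rot: [156.3, -0.2, 100.0]
wrist_force: [-5.3, 8.8, -1.0]
grip_width: 0.039
time: 4.2
ee_pos: [0.5882, 0.2118, 0.1669]
tcp_rot: [156.3, -0.2, 100.0]
wrist_force: [-5.0, 6.7, -1.2]
grip_width: 0.0396
case tcp mm [100.4   0.3  70.1] rot err deg [0.29 0.2  0.02]
t 4.2 F [-5.   6.7 -1.2] w 0.0396
```

```bash
python3 -m jog '{"rotation":[[0,0,0],[0,0,0],[0,0,0],[0,0,0]],"xyz":[[0,0.001,0],[0,0.002,0],[0,0.003,0],[0,0.003,0]],"fingers":[0.2,0.2,0.2,0.2]}'
python3 -c "
from go import *
where('case')"
```

```text
time: 4.53
ee_pos: [0.5882, 0.2118, 0.1668]
tcp_rot: [156.6, -0.2, 100.1]
wrist_force: [-18.1, 4.1, 5.5]
grip_width: 0.0389
case tcp mm [100.4   0.3  70. ] rot err deg [0.56 0.19 0.  ]
t 4.5333 F [-18.1   4.1   5.5] w 0.0389
```

```bash
python3 -m jog '{"rotation":[[0,0,0],[0,0,0],[0,0,0],[0,0,0],[0,0,0]],"xyz":[[0,-0.003,0],[0,-0.003,0],[0,-0.003,0],[0,-0.003,0],[0,-0.003,0]],"fingers":[0.2,0.3,1,1,1]}'
python3 -m jog '{"rotation":[[0,0,0],[0,0,0],[0,0,0],[0,0,0],[0,0,0]],"xyz":[[0,0,-0.015],[0,0,-0.045],[0,0,-0.085],[0,0,-0.12],[0,0,-0.14]],"fingers":[1,1,1,1,1]}'
python3 -c "
from go import *
where('case');rel(target('rest',(2,60,170)))"
```

```text
time: 4.95
ee_pos: [0.5904, 0.2102, 0.1683]
tcp_rot: [156.1, -0.0, 99.9]
wrist_force: [-0.2, -0.4, 0.4]
grip_width: 0.0739
time: 5.37
ee_pos: [0.5344, 0.2004, 0.3003]
tcp_rot: [155.8, -0.0, 99.9]
wrist_force: [1.8, 0.5, 0.3]
grip_width: 0.0856
case tcp mm [104.5  -1.5 214.3] rot err deg [-0.16 -0.01  0.09]
t 5.3667 F [1.8 0.5 0.3] w 0.0856
rot [ 0.4195 -0.0525  0.2429] xyz [-0.3735 -0.1117  0.0925] world [ 0.5355 -0.1784  0.17  ]
```

```bash
python3 -m jog '{"rotation":[[0.08,-0.01,0.05],[0.17,-0.02,0.1],[0.25,-0.03,0.15],[0.34,-0.04,0.2],[0.42,-0.052,0.243]],"xyz":[[-0.037,-0.011,0.009],[-0.074,-0.022,0.018],[-0.11,-0.033,0.027],[-0.148,-0.044,0.036],[-0.185,-0.055,0.045]],"fingers":[1,1,1,1,1]}'
python3 -c "
from go import *
rel(target('rest',(2,60,170)))"
```

```text
time: 5.78
ee_pos: [0.535, 0.0109, 0.2331]
tcp_rot: [-179.6, 0.1, 85.7]
wrist_force: [1.3, 0.3, -0.6]
grip_width: 0.0852
rot [-0.0068  0.0009 -0.002 ] xyz [-0.1886  0.0154  0.0631] world [ 0.5355 -0.1784  0.17  ]
```

```bash
python3 -m jog '{"rotation":[[0,0,0],[-0.003,0,0],[-0.003,0,0],[-0.003,0,0],[-0.003,0,0]],"xyz":[[-0.035,0.003,0.012],[-0.074,0.006,0.025],[-0.113,0.009,0.038],[-0.155,0.013,0.052],[-0.188,0.015,0.063]],"fingers":[1,1,1,1,1]}'
python3 -m jog '{"rotation":[[0,0,0],[0,0,0]],"xyz":[[0,0,0],[0,0,0]],"fingers":[1,1]}'
python3 -c "
from go import *
where('rest')
T=T_tool();np.save('T2.npy',T);im=cams.snapshot('wrist');cv2.imwrite('pics/w2.png',im)
im=cams.snapshot('top');cv2.imwrite('pics/top2.png',im);crop(im,210,150,220,100,3.6,'pics/t2.png')
im=cams.snapshot('side');cv2.imwrite('pics/side2.png',im)"
```

```text
time: 6.2
ee_pos: [0.5353, -0.1786, 0.169]
tcp_rot: [-179.9, 0.1, 85.7]
wrist_force: [0.1, 0.1, -0.3]
grip_width: 0.0857
time: 6.37
ee_pos: [0.5348, -0.1778, 0.1688]
tcp_rot: [-179.8, 0.0, 85.6]
wrist_force: [-0.3, 0.2, 0.4]
grip_width: 0.0851
rest tcp mm [  1.2  60.6 168.8] rot err deg [ 0.17 -0.03  0.19]
t 6.3667 F [-0.3  0.2  0.4] w 0.0851
```

View pics/w2.png

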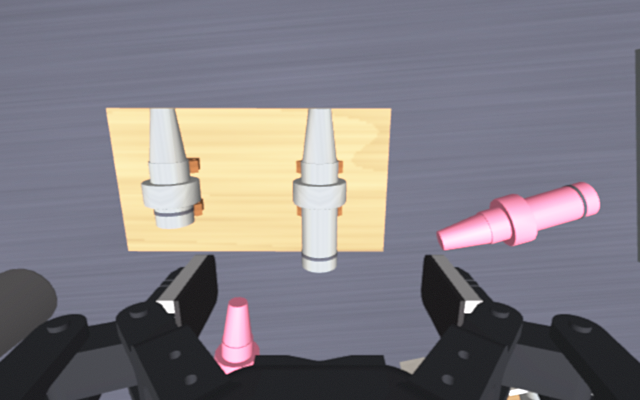

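View pics/side2.png

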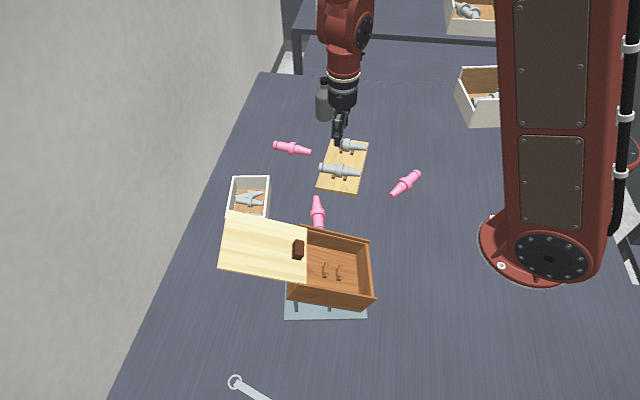

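View pics/t2.png

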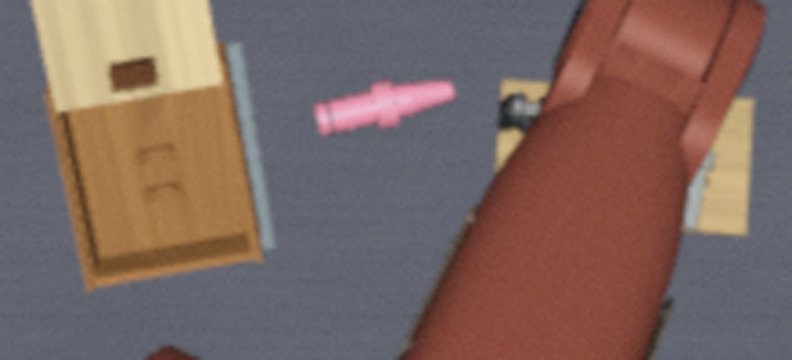

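```bash
python3 -c "
from h import *
im=cv2.imread('pics/w2.png');crop(im,265,95,120,185,3.2,'pics/w2c.png')"
```

```text
(no output)
```

View pics/w2c.png

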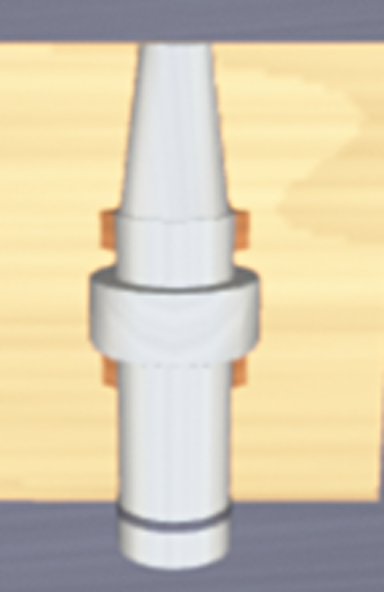

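```bash
python3 -c "
from go import *
T=np.load('T2.npy');iM=np.linalg.inv(Tof('rest'))
def f(u,v,z):
    X=at_z('wrist',(u/3.2+265-.35,v/3.2+95-.35),z,T);return X.round(4),((iM[:3,:3]@X+iM[:3,3])*1000).round(1)
for a in((90,283,.04),(261,283,.04),(90,350,.04),(261,350,.04),(175.5,316,.04),(120,550,.04),(231,550,.04),(175.5,550,.04),(136,45,.04),(214,45,.04),(175,45,.04),(382,500,.012),(100,210,.04),(103,385,.04)):print(a,*f(*a))
"
```

```text
(90, 283, 0.04) [ 0.5272 -0.1986  0.04  ] [-4.8 39.2 40. ]
(261, 283, 0.04) [ 0.5306 -0.1554  0.04  ] [-4.6 82.6 40. ]
(90, 350, 0.04) [ 0.5448 -0.2003  0.04  ] [12.9 38.8 40. ]
(261, 350, 0.04) [ 0.5482 -0.1564  0.04  ] [13.  82.9 40. ]
(175.5, 316, 0.04) [ 0.5375 -0.1777  0.04  ] [ 3.9 60.9 40. ]
(120, 550, 0.04) [ 0.6017 -0.1977  0.04  ] [69.4 45.6 40. ]
(231, 550, 0.04) [ 0.604  -0.1677  0.04  ] [69.5 75.7 40. ]
(175.5, 550, 0.04) [ 0.6029 -0.1827  0.04  ] [69.5 60.7 40. ]
(136, 45, 0.04) [ 0.4701 -0.1819  0.04  ] [-63.   51.6  40. ]
(214, 45, 0.04) [ 0.4715 -0.1633  0.04  ] [-62.9  70.3  40. ]
(175, 45, 0.04) [ 0.4708 -0.1726  0.04  ] [-63.  61.  40.]
(382, 500, 0.012) [ 0.6053 -0.1217  0.012 ] [ 67.4 121.7  12. ]
(100, 210, 0.04) [ 0.5089 -0.1943  0.04  ] [-23.4  42.2  40. ]
(103, 385, 0.04) [ 0.5545 -0.1979  0.04  ] [22.4 42.  40. ]
```

```bash
python3 -m jog '{"rotation":[[0,0,0],[0,0,0],[0,0,0],[0,0,0],[0,0,0]],"xyz":[[0,0.002,0.025],[0,0.0025,0.05],[0,0.0025,0.075],[0,0.0025,0.09],[0,0.0025,0.1]],"fingers":[1,1,1,1,1]}'
python3 -m jog '{"rotation":[[0,0,0],[0,0,0]],"xyz":[[0,0,0],[0,0,0]],"fingers":[1,1]}'
python3 -c "
from go import *
where('rest');rel(target('rest',(3.7,60.8,18)))"
```

```text
time: 6.93
ee_pos: [0.5373, -0.1743, 0.0684]
tcp_rot: [-179.8, 0.0, 85.9]
wrist_force: [0.5, 0.4, 0.9]
grip_width: 0.0854
time: 7.1
ee_pos: [0.5381, -0.1754, 0.0702]
tcp_rot: [-179.9, 0.0, 85.9]
wrist_force: [0.3, -0.2, 0.0]
grip_width: 0.0855
rest tcp mm [ 4.3 63.2 70.2] rot err deg [ 0.09 -0.05 -0.09]
t 7.1 F [ 0.3 -0.2  0. ] w 0.0855
rot [-0.0015  0.0008  0.0015] xyz [-0.0024 -0.0006  0.0522] world [ 0.5373 -0.1777  0.018 ]
```

```bash
python3 -m jog '{"rotation":[[0,0,0],[0,0,0],[0,0,0.001],[0,0,0.001]],"xyz":[[-0.001,-0.0006,0.01],[-0.0024,-0.0006,0.02],[-0.0024,-0.0006,0.02],[-0.0024,-0.0006,0.02]],"fingers":[1,1,1,1]}'
python3 -c "
from go import *
where('rest');T=T_tool();np.save('T3.npy',T);im=cams.snapshot('wrist');cv2.imwrite('pics/w3.png',im)
print(proj('wrist',target('rest',(3.7,60.8,40))[:3,3],T))
where('rest');rel(target('rest',(3.7,60.8,18)))"
```

```text
time: 7.43
ee_pos: [0.5364, -0.1783, 0.0491]
tcp_rot: [-179.8, 0.0, 85.7]
wrist_force: [0.3, -0.7, 0.2]
grip_width: 0.0856
rest tcp mm [ 2.9 60.2 49.1] rot err deg [ 0.16 -0.02  0.05]
t 7.4333 F [ 0.3 -0.7  0.2] w 0.0856
[[320.5522 251.4757]]
rest tcp mm [ 3.3 60.  49.6] rot err deg [ 0.12 -0.04  0.05]
t 7.4833 F [-0.1  0.6  0.2] w 0.0856
rot [-0.0021  0.0006 -0.0009] xyz [0.0008 0.0005 0.0316] world [ 0.5373 -0.1777  0.018 ]
```

View pics/w3.png

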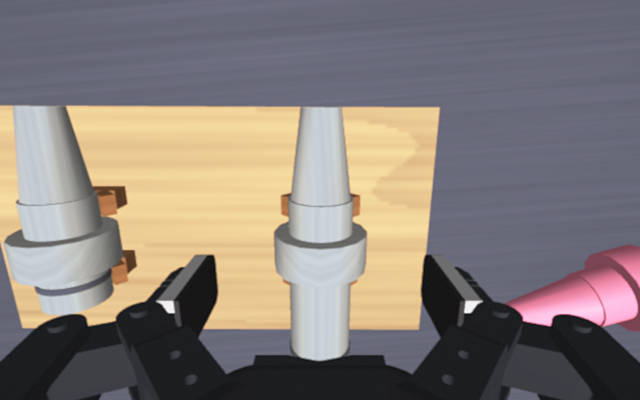

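```bash
python3 -m jog '{"rotation":[[-0.001,0,0],[-0.001,0,0],[-0.001,0,0],[-0.001,0,0],[-0.001,0,0]],"xyz":[[0,0,0.01],[0,0,0.02],[0,0,0.027],[0,0,0.031],[0,0,0.031]],"fingers":[1,1,1,1,1]}'
python3 -c "
from go import *
where('rest')"
```

```text
time: 7.9
ee_pos: [0.5359, -0.1779, 0.0172]
tcp_rot: [-179.8, -0.0, 85.7]
wrist_force: [-1.3, -0.6, 0.5]
grip_width: 0.0854
rest tcp mm [ 2.4 60.5 17.2] rot err deg [0.17 0.01 0.03]
t 7.9 F [-1.3 -0.6  0.5] w 0.0854
```

```bash
python3 -m jog '{"rotation":[[-0.002,0,0],[-0.002,0,0],[-0.002,0,0],[-0.002,0,0],[-0.002,0,0]],"xyz":[[0,0.0012,-0.0005],[0,0.0012,-0.0005],[0,0.0012,-0.0005],[0,0.0012,-0.0005],[0,0.0012,-0.0005]],"fingers":[0.8,0.65,0.55,0.4,0.2]}' 80
python3 -m jog '{"rotation":[[0,0,0],[0,0,0],[0,0,0],[0,0,0],[0,0,0]],"xyz":[[0,0,0],[0,0,0],[0,0,0],[0,0,0],[0,0,0]],"fingers":[0.2,0.2,0.2,0.2,0.2]}' 80
python3 -c "
from go import *
where('rest')"
```

```text
time: 8.32
ee_pos: [0.5385, -0.1781, 0.0199]
tcp_rot: [179.9, 0.0, 85.7]
wrist_force: [-1.1, 3.2, 6.8]
grip_width: 0.0419
time: 8.73
ee_pos: [0.5384, -0.1781, 0.0199]
tcp_rot: [179.9, 0.0, 85.8]
wrist_force: [-0.2, 3.4, 6.7]
grip_width: 0.0421
rest tcp mm [ 4.9 60.6 19.9] rot err deg [-0.13 -0.    0.01]
t 8.7333 F [-0.2  3.4  6.7] w 0.0421
```

```bash
python3 -m jog '{"rotation":[[0,0,0],[0,0,0],[0,0,0],[0,0,0],[0,0,0]],"xyz":[[0,0,-0.003],[0,0,-0.008],[0,0,-0.016],[0,0,-0.026],[0,0,-0.036]],"fingers":[0.2,0.2,0.2,0.2,0.2]}'
python3 -m jog '{"rotation":[[0,0,0],[0,0,0],[0,0,0],[0,0,0],[0,0,0]],"xyz":[[0,0,-0.015],[0,0,-0.03],[0,0,-0.05],[0,0,-0.065],[0,0,-0.075]],"fingers":[0.2,0.2,0.2,0.2,0.2]}'
python3 -m jog '{"rotation":[[0,0,0],[0,0,0]],"xyz":[[0,0,0],[0,0,0]],"fingers":[0.2,0.2]}'
python3 -c "
from go import *
where('rest')
T=T_tool();np.save('T4.npy',T);im=cams.snapshot('wrist');cv2.imwrite('pics/w4.png',im)"
```

```text
time: 9.15
ee_pos: [0.5379, -0.1785, 0.0561]
tcp_rot: [179.9, 0.0, 85.7]
wrist_force: [0.9, -0.6, -5.3]
grip_width: 0.0419
time: 9.57
ee_pos: [0.5387, -0.1788, 0.1328]
tcp_rot: [179.8, 0.1, 85.7]
wrist_force: [0.2, -0.2, -6.1]
grip_width: 0.0417
time: 9.73
ee_pos: [0.5381, -0.1785, 0.1305]
tcp_rot: [179.9, 0.1, 85.7]
wrist_force: [-0.6, -0.6, -6.3]
grip_width: 0.0415
rest tcp mm [  4.6  60.1 130.5] rot err deg [-0.12 -0.06  0.04]
t 9.7333 F [-0.6 -0.6 -6.3] w 0.0415
```

View pics/w4.png

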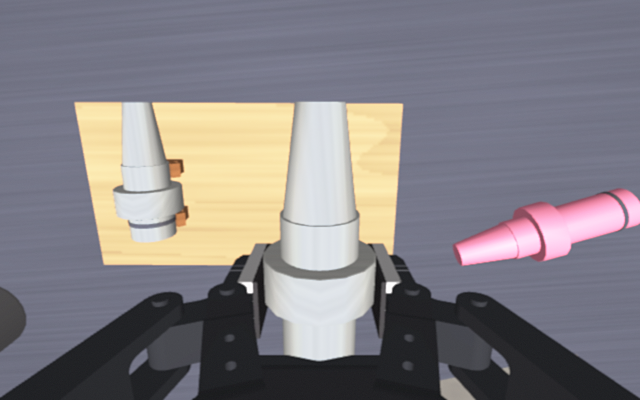

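```bash
cat > hold.py <<'E'
from h import *
from scipy.optimize import least_squares
c=cams.camera_info('wrist');K=c['K'];W=np.linalg.inv(c['hand_eye']@F)
def pr(P): q=K@(W[:3,:3]@P+W[:3,3]);return q[:2]/q[2]
def pts(a):
    # a: mid y,z in tool (mm), pitch (rad) ; x, yaw
    y,z,p,x,w=a;Rm=R.from_euler('xyz',[p,0,w]).as_matrix()  # holder axis = tool y
    f=lambda X,Y:pr((np.array([x,y,z])+Rm@np.array([X,Y,0.]))/1000)
    return f
E
python3 - <<'E'
from hold import *
for p in(-3,0,3):
    f=pts((-1.2,-20.1,np.radians(p),0.2,0))
    print(p,[f(X,Y).round(1) for X,Y in((-9,-65),(9,-65),(-14,-25),(14,-25),(-22,-9),(22,-9))])
im=cv2.imread('pics/w4.png');crop(im,230,90,180,130,4,'pics/w4c.png');crop(im,230,200,180,165,3.6,'pics/w4d.png')
E
```

```text
-3 [array([294.5, 107.7]), array([345.2, 107.7]), array([283.1, 216.4]), array([356.6, 216.4]), array([263.6, 256. ]), array([376.1, 255.9])]
0 [array([293.9, 107.5]), array([346. , 107.5]), array([282.7, 217.4]), array([357. , 217.4]), array([263.4, 256.4]), array([376.3, 256.4])]
3 [array([293.2, 107.9]), array([346.7, 107.9]), array([282.4, 218.6]), array([357.4, 218.6]), array([263.2, 257. ]), array([376.5, 256.9])]
```

View pics/w4c.png

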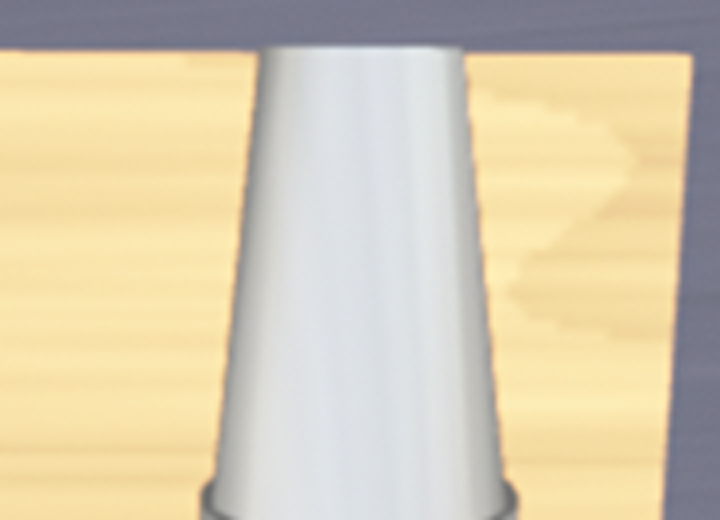

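View pics/w4d.png

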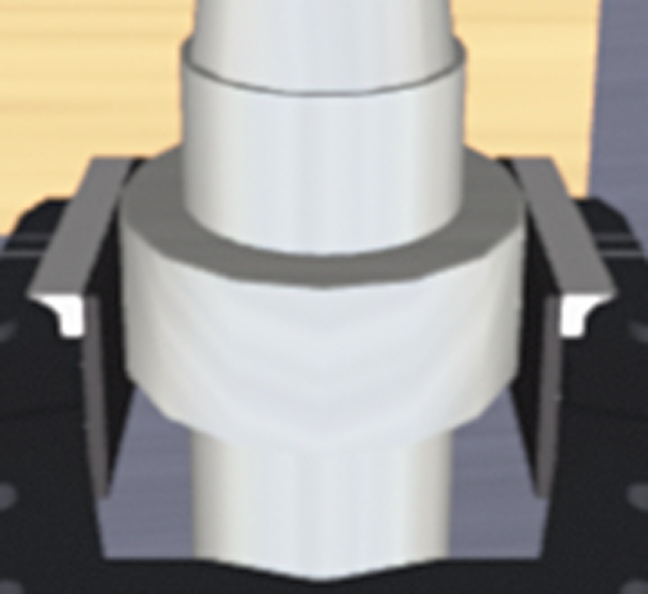

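```bash
python3 - <<'E'
from hold import *
ob=[(9,-65,102),(15,-25,226.2),(15,-9,270.6),(22,-9,279.5),(22,9,324.8)]
def row(a,r,Y):
    y,z,p=a;Rm=R.from_euler('x',p).as_matrix();return pr((np.array([.2,y,z])+Rm@np.array([0,Y,-r]))/1000)[1]
s=least_squares(lambda a:[row(a,r,Y)-v for r,Y,v in ob],[-1.2,-20,0]);print(s.x[:2],np.degrees(s.x[2]),s.fun)
s=least_squares(lambda a:[row((a[0],-20,a[1]),r,Y)-v for r,Y,v in ob],[-1.2,0]);print(s.x,np.degrees(s.x[1]),s.fun)
# width checks
for a in((-2,-20,0),(-2,-22,0)):
    f=pts((a[0],a[1],a[2],.2,0));print(f(-15,-25),f(15,-25))
E
```

```text
[ -3.3552 -18.5594] 2.198743427935441 [ 0.0947  0.4819 -1.4594  0.1888  0.6461]
[-3.2327  0.0022] 0.12868332042402877 [-0.7087 -0.1878 -1.0697  0.0255  2.2049]
[280.0474 215.3441] [359.6907 215.306 ]
[279.4625 217.0286] [360.3086 216.9898]
```

```bash
python3 -c "
from go import *
rel(target('case',(-10.7,0,130)))"
```

```text
rot [-0.4161  0.0527 -0.245 ] xyz [ 0.3614 -0.1004 -0.047 ] world [0.4643 0.1896 0.1764]
```

```bash
python3 -m jog '{"rotation":[[-0.02,0.003,-0.01],[-0.06,0.008,-0.035],[-0.1,0.013,-0.06],[-0.15,0.019,-0.09],[-0.2,0.025,-0.12]],"xyz":[[0.008,-0.003,-0.02],[0.03,-0.01,-0.045],[0.06,-0.02,-0.065],[0.095,-0.032,-0.08],[0.125,-0.04,-0.09]],"fingers":[0.2,0.2,0.2,0.2,0.2]}'
python3 -c "
from go import *
rel(target('case',(-10.7,0,130)))"
```

```text
time: 10.2
ee_pos: [0.5061, -0.049, 0.2201]
tcp_rot: [168.4, -0.7, 92.8]
wrist_force: [0.2, 0.1, -5.4]
grip_width: 0.0419
rot [-0.2145  0.0263 -0.1241] xyz [ 0.2398 -0.039   0.0397] world [0.4643 0.1896 0.1764]
```

```bash
python3 -m jog '{"rotation":[[-0.04,0.005,-0.02],[-0.08,0.01,-0.045],[-0.12,0.016,-0.07],[-0.165,0.02,-0.1],[-0.2145,0.0263,-0.124]],"xyz":[[0.034,-0.008,-0.01],[0.068,-0.015,-0.02],[0.102,-0.02,-0.025],[0.136,-0.028,-0.025],[0.165,-0.033,-0.02]],"fingers":[0.2,0.2,0.2,0.2,0.2]}'
python3 -c "
from go import *
rel(target('case',(-10.7,0,130)))"
```

```text
time: 10.62
ee_pos: [0.4617, 0.114, 0.2347]
tcp_rot: [156.0, 0.0, 100.0]
wrist_force: [0.0, 0.5, -6.3]
grip_width: 0.0419
rot [0.0003 0.0001 0.0006] xyz [ 0.0741 -0.0094  0.0596] world [0.4643 0.1896 0.1764]
```

```bash
python3 -m jog '{"rotation":[[0,0,0],[0,0,0],[0,0,0],[0,0,0],[0,0,0]],"xyz":[[0.02,-0.003,0.015],[0.04,-0.005,0.03],[0.058,-0.0075,0.045],[0.07,-0.009,0.055],[0.074,-0.0094,0.0596]],"fingers":[0.2,0.2,0.2,0.2,0.2]}'
python3 -m jog '{"rotation":[[0,0,0],[0,0,0],[0,0,0]],"xyz":[[0,0,0],[0,0,0],[0,0,0]],"fingers":[0.2,0.2,0.2]}'
python3 -c "
from go import *
where('case');T=T_tool();np.save('T5.npy',T);im=cams.snapshot('wrist');cv2.imwrite('pics/w5.png',im)
im=cams.snapshot('side');crop(im,200,180,200,150,4,'pics/s5.png')
"
```

```text
time: 11.03
ee_pos: [0.4633, 0.1889, 0.1735]
tcp_rot: [156.4, 0.0, 100.0]
wrist_force: [-0.1, -1.4, -5.9]
grip_width: 0.0418
time: 11.28
ee_pos: [0.4659, 0.1871, 0.1768]
tcp_rot: [156.1, 0.1, 99.9]
wrist_force: [0.5, -0.5, -4.9]
grip_width: 0.0423
case tcp mm [ -9.5  -2.8 129.9] rot err deg [ 0.07 -0.1   0.07]
t 11.2833 F [ 0.5 -0.5 -4.9] w 0.0423
```

View pics/w5.png

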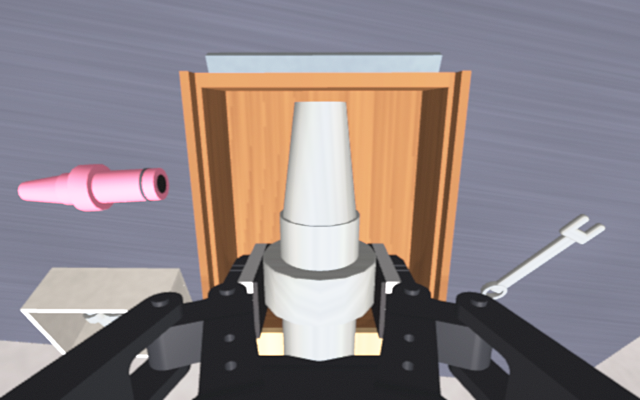

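View pics/s5.png

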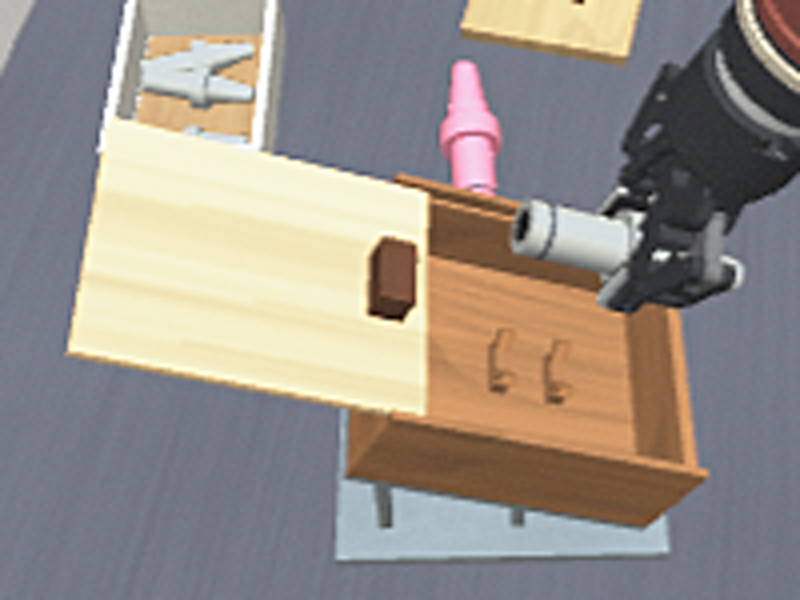

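```bash
python3 -c "
from go import *
M=Tof('case')
for P in((5.5,-19.5,28),(5.5,19.5,28),(-31.5,-19.5,28),(-31.5,19.5,28),(-13,0,20)):
  X=M[:3,:3]@np.array(P)/1000+M[:3,3];print(P,(proj('side',X)[0]-[200-.4,180-.4])*4, 'top',(proj('top',X)[0]-[210-.36,150-.36])*3.6)
T=np.load('T5.npy')
for P in((-95,80,72),(-95,-80,72),(-87,72,62),(-87,-72,62)):
  X=M[:3,:3]@np.array(P)/1000+M[:3,3];print(P,proj('wrist',X,T)[0])
"
```

```text
(5.5, -19.5, 28) [507.4105 326.0077] top [176.0348 152.2707]
(5.5, 19.5, 28) [509.3104 383.6255] top [133.7277 159.5473]
(-31.5, -19.5, 28) [562.5595 337.6897] top [183.4833 190.1691]
(-31.5, 19.5, 28) [565.9404 394.9052] top [141.4407 197.4227]
(-13, 0, 20) [530.8604 366.3913] top [158.9985 172.1948]
(-95, 80, 72) [470.7387  69.2479]
(-95, -80, 72) [178.8729  69.8092]
(-87, 72, 62) [448.0902  85.6076]
(-87, -72, 62) [200.8796  86.0593]
```

```bash
python3 -m jog '{"rotation":[[0,0,0],[0,0,0],[0,0,0],[0,0,0],[0,0,0]],"xyz":[[0.002,0.0005,0.015],[0.0028,0.0005,0.035],[0.0028,0.0005,0.055],[0.0028,0.0005,0.072],[0.0028,0.0005,0.085]],"fingers":[0.2,0.2,0.2,0.2,0.2]}'
python3 -m jog '{"rotation":[[0,0,0],[0,0,0],[0,0,0]],"xyz":[[0,0,0],[0,0,0],[0,0,0]],"fingers":[0.2,0.2,0.2]}'
python3 -c "
from go import *
where('case');T=T_tool();np.save('T6.npy',T);im=cams.snapshot('wrist');cv2.imwrite('pics/w6.png',im);crop(im,240,140,160,180,3.3,'pics/w6c.png')
im=cams.snapshot('side');crop(im,250,200,130,110,6,'pics/s6.png')
"
```

```text
time: 11.8
ee_pos: [0.5003, 0.1959, 0.0984]
tcp_rot: [156.1, 0.0, 99.9]
wrist_force: [-0.7, -1.4, -5.3]
grip_width: 0.042
time: 12.05
ee_pos: [0.5, 0.1962, 0.1]
tcp_rot: [156.0, 0.0, 99.9]
wrist_force: [0.2, -0.3, -5.6]
grip_width: 0.0416
case tcp mm [-8.6  0.3 45.4] rot err deg [ 0.03 -0.08  0.07]
t 12.05 F [ 0.2 -0.3 -5.6] w 0.0416
```

View pics/w6c.png

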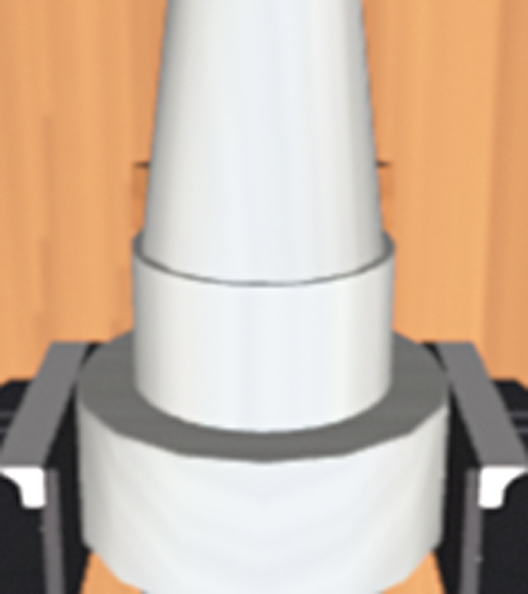

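View pics/s6.png

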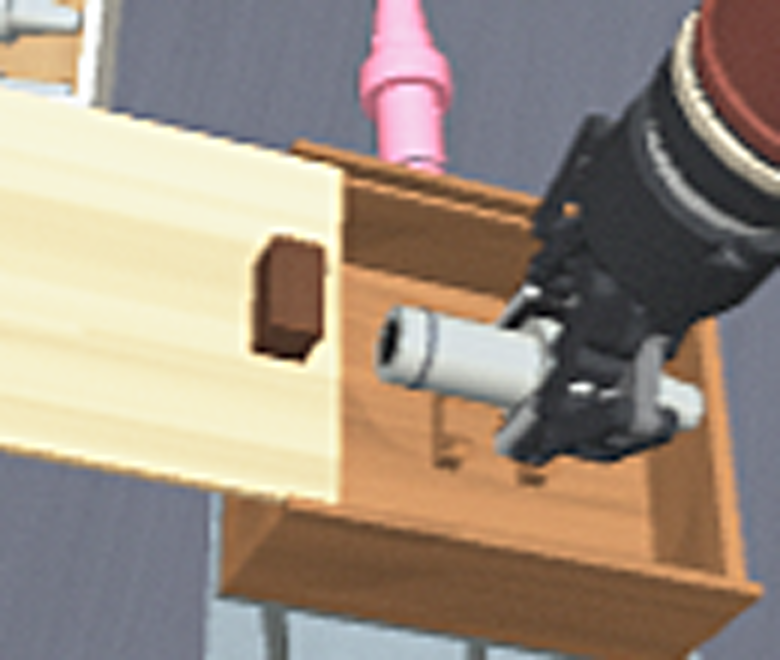

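```bash
python3 -c "
from go import *
T=np.load('T6.npy');M=Tof('case');iM=np.linalg.inv(M)
def pl(uv,z):
    uv=(uv[0]/3.3+240-.35,uv[1]/3.3+140-.35);o,d=ray('wrist',uv,T);n=M[:3,2];c=M[:3,3]+n*z/1000;X=o+d*((c-o)@n)/(d@n);return ((iM[:3,:3]@X+iM[:3,3])*1000).round(1)
for z in (20,24,28,34):print(pl((134,165),z),pl((396,165),z))
# same on rest picture T2 (crop 3.2, 265,95): tail-side rest outer face edge rows 210, nose-side inner..., 385
T2=np.load('T2.npy');iR=np.linalg.inv(Tof('rest'))
for z in(.023,.027,.03):
  for uv in((100,210),(249,210),(103,385),(246,385)):
    X=at_z('wrist',(uv[0]/3.2+265-.35,uv[1]/3.2+95-.35),z,T2);print(z,((iR[:3,:3]@X+iR[:3,3])*1000).round(1))
"
python3 - <<'E'
import sys;sys.path.insert(0,'.')
from hold import *
# refit held pose from w6c (3.3x, 240,140)
v=lambda r:r/3.3+140-.35
ob=[(15,-25,v(284)),(15,-9,v(432)),(22,-9,v(460)),(22,9,v(600))]
def row(a,r,Y):
    y,z,p=a;Rm=R.from_euler('x',p).as_matrix();return pr((np.array([.2,y,z])+Rm@np.array([0,Y,-r]))/1000)[1]
print(ob)
s=least_squares(lambda a:[row((a[0],-20,a[1]),r,Y)-w for r,Y,w in ob],[-1.2,0]);print(s.x,np.degrees(s.x[1]),s.fun)
E
```

```text
[-34.4 -19.6  20. ] [-34.3  20.4  20. ]
[-35.4 -19.1  24. ] [-35.3  19.9  24. ]
[-36.3 -18.6  28. ] [-36.3  19.5  28. ]
[-37.8 -17.9  34. ] [-37.8  18.7  34. ]
0.023 [-20.7  40.7  23. ]
0.023 [-20.5  80.1  23. ]
0.023 [27.9 40.5 23. ]
0.023 [28.  79.9 23. ]
0.027 [-21.3  41.   27. ]
0.027 [-21.2  79.8  27. ]
0.027 [26.6 40.8 27. ]
0.027 [26.7 79.7 27. ]
0.03 [-21.8  41.2  30. ]
0.03 [-21.6  79.6  30. ]
0.03 [25.6 41.  30. ]
0.03 [25.7 79.5 30. ]
[(15, -25, 225.71060606060607), (15, -9, 270.55909090909086), (22, -9, 279.04393939393935), (22, 9, 321.46818181818185)]
[-6.9802  0.1481] 8.486504112148795 [ 0.3743 -3.0994  1.1842  1.5362]
```

```bash
python3 -m jog '{"rotation":[[0,0,0],[0,0,0],[0,0,0],[0,0,0],[0,0,0]],"xyz":[[0,-0.0007,0.006],[0,-0.0007,0.012],[0,-0.0007,0.017],[0,-0.0007,0.021],[0,-0.0007,0.024]],"fingers":[0.2,0.2,0.2,0.2,0.2]}'
python3 -m jog '{"rotation":[[0,0,0],[0,0,0]],"xyz":[[0,0,0],[0,0,0]],"fingers":[0.2,0.2]}'
python3 -c "
from go import *
where('case')
im=cams.snapshot('side');crop(im,250,200,130,110,6,'pics/s7.png')
im=cams.snapshot('wrist');cv2.imwrite('pics/w7.png',im);crop(im,240,140,160,180,3.3,'pics/w7c.png')
"
```

```text
time: 12.57
ee_pos: [0.5086, 0.198, 0.0761]
tcp_rot: [156.1, 0.1, 99.9]
wrist_force: [0.4, -0.7, -5.1]
grip_width: 0.0416
time: 12.73
ee_pos: [0.5085, 0.198, 0.0764]
tcp_rot: [156.1, 0.0, 99.9]
wrist_force: [-0.0, 0.1, -5.9]
grip_width: 0.0419
case tcp mm [-10.3   0.6  20.4] rot err deg [ 0.12 -0.07  0.04]
t 12.7333 F [-0.   0.1 -5.9] w 0.0419
```

View pics/s7.png

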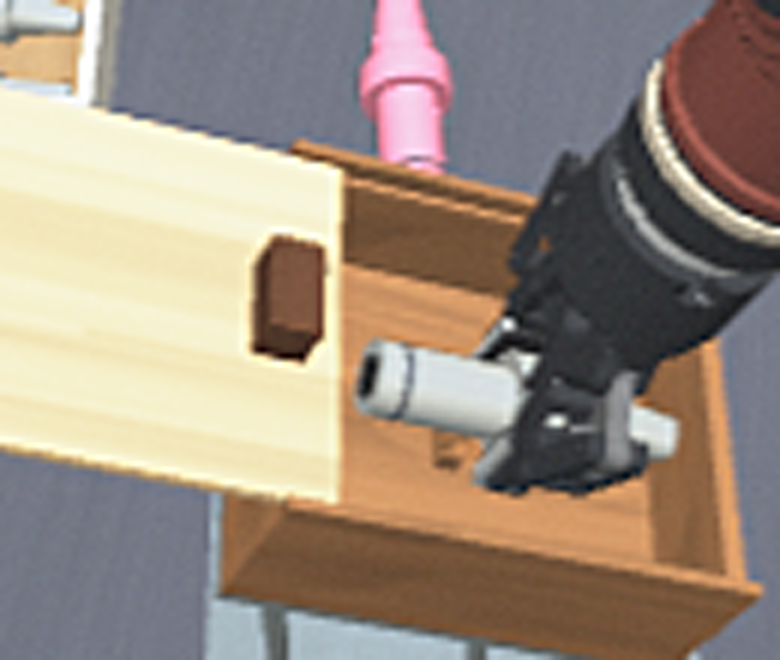

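View pics/w7c.png

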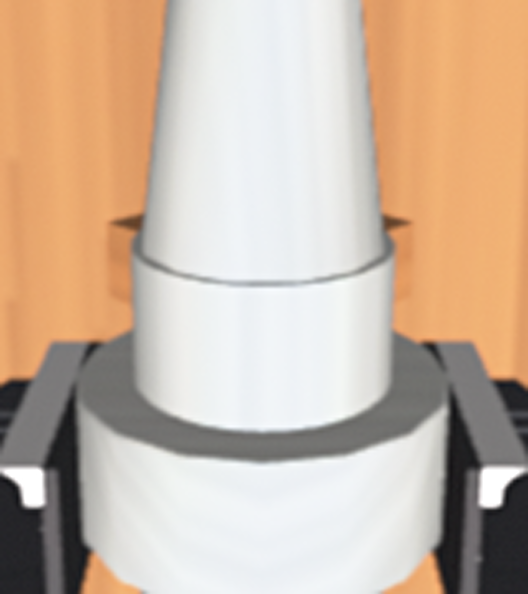

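```bash
python3 -c "
from go import *
T=T_tool();M=Tof('case');iM=np.linalg.inv(M)
def pl(uv,z):
    uv=(uv[0]/3.3+240-.35,uv[1]/3.3+140-.35);o,d=ray('wrist',uv,T);n=M[:3,2];c=M[:3,3]+n*z/1000;X=o+d*((c-o)@n)/(d@n);return ((iM[:3,:3]@X+iM[:3,3])*1000).round(1)
print('step',pl((133,243),41),pl((395,243),41), pl((265,284),55.5))
for z in(22,25,28):print('rest',pl((110,225),z),pl((411,225),z),'lower',pl((110,300),z))
print('flange back top',pl((265,460),62.5),'collar root',pl((265,432),55.5))
"
```

```text
step [-37.8 -14.4  41. ] [-37.8  15.4  41. ] [-38.1   0.6  55.5]
rest [-34.2 -19.6  22. ] [-34.2  19.7  22. ] lower [-23.8 -20.   22. ]
rest [-35.1 -19.1  25. ] [-35.1  19.3  25. ] lower [-24.9 -19.5  25. ]
rest [-36.  -18.7  28. ] [-36.   18.9  28. ] lower [-26.  -19.1  28. ]
flange back top [-22.2   0.6  62.5] collar root [-21.7   0.6  55.5]
```

```bash
python3 -m jog '{"rotation":[[0,0,0],[0,0,0],[0,0,0],[0,0,0]],"xyz":[[0,0.001,0.0005],[-0.0003,0.0017,0.0015],[-0.0003,0.0017,0.0025],[-0.0003,0.0017,0.0025]],"fingers":[0.2,0.2,0.2,0.2]}'
python3 -c "
from go import *
where('case')"
python3 -m jog '{"rotation":[[0,0,0],[0,0,0],[0,0,0]],"xyz":[[0,0,0.0005],[0,0,0.001],[0,0,0.001]],"fingers":[0.2,0.2,0.2]}'
python3 -c "
from go import *
where('case')"
```

```text
time: 13.17
ee_pos: [0.5114, 0.1982, 0.0752]
tcp_rot: [156.1, 0.0, 99.9]
wrist_force: [0.1, -0.4, -5.9]
grip_width: 0.0417
case tcp mm [-8.2  0.3 18.1] rot err deg [ 0.07 -0.07  0.04]
t 13.1667 F [ 0.1 -0.4 -5.9] w 0.0417
time: 13.42
ee_pos: [0.5116, 0.1982, 0.0742]
tcp_rot: [156.1, 0.0, 99.9]
wrist_force: [0.7, 0.7, -5.2]
grip_width: 0.0422
case tcp mm [-8.3  0.3 17.1] rot err deg [ 0.08 -0.07  0.04]
t 13.4167 F [ 0.7  0.7 -5.2] w 0.0422
```

```bash
python3 -m jog '{"rotation":[[0,0,0],[0,0,0]],"xyz":[[0,0,0.0005],[0,0,0.0007]],"fingers":[0.2,0.2]}'
python3 -m jog '{"rotation":[[0,0,0],[0,0,0]],"xyz":[[0,0,0.0005],[0,0,0.0005]],"fingers":[0.2,0.2]}'
python3 -c "
from go import *
where('case')"
```

```text
time: 13.58
ee_pos: [0.5119, 0.1983, 0.0737]
tcp_rot: [156.1, 0.0, 99.9]
wrist_force: [-1.0, 0.6, -3.9]
grip_width: 0.0421
time: 13.75
ee_pos: [0.512, 0.1984, 0.0736]
tcp_rot: [156.1, 0.0, 99.9]
wrist_force: [-4.2, -0.2, 2.9]
grip_width: 0.0419
case tcp mm [-8.2  0.4 16.3] rot err deg [ 0.06 -0.06  0.03]
t 13.75 F [-4.2 -0.2  2.9] w 0.0419
```

```bash
python3 -m jog '{"rotation":[[0,0,0],[0,0,0],[0,0,0]],"xyz":[[0,0,0.0003],[0,0,0.0003],[0,0,0.0003]],"fingers":[0.3,0.35,0.4]}' 20
python3 -c "
from go import *
where('case')"
python3 -m jog '{"rotation":[[0,0,0],[0,0,0],[0,0,0],[0,0,0],[0,0,0]],"xyz":[[0,0,0],[0,0,0],[0,0,0],[0,0,0],[0,0,0]],"fingers":[0.48,0.52,0.56,0.6,0.7]}' 20
python3 -c "
from go import *
where('case')
im=cams.snapshot('wrist');cv2.imwrite('pics/w8.png',im);crop(im,200,120,240,180,3.3,'pics/w8c.png')"
```

```text
time: 14.0
ee_pos: [0.5121, 0.1984, 0.0735]
tcp_rot: [156.1, 0.0, 99.9]
wrist_force: [-8.5, -1.4, 8.4]
grip_width: 0.0419
case tcp mm [-8.2  0.4 16.2] rot err deg [ 0.05 -0.06  0.03]
t 14.0 F [-8.5 -1.4  8.4] w 0.0419
time: 14.42
ee_pos: [0.513, 0.1985, 0.0734]
tcp_rot: [156.0, 0.0, 99.9]
wrist_force: [0.7, 1.2, 0.6]
grip_width: 0.0594
case tcp mm [-7.4  0.3 15.8] rot err deg [-0.   -0.07  0.05]
t 14.4167 F [0.7 1.2 0.6] w 0.0594
```

View pics/w8c.png

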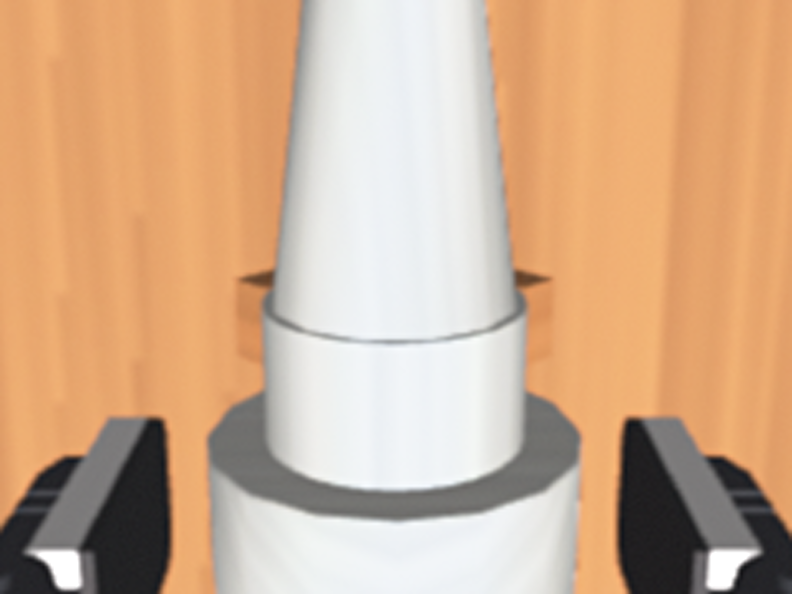

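```bash
python3 -m jog '{"rotation":[[0,0,0],[0,0,0],[0,0,0],[0,0,0],[0,0,0]],"xyz":[[0,0,0],[0,0,-0.01],[0,0,-0.035],[0,0,-0.07],[0,0,-0.105]],"fingers":[0.9,0.9,0.9,0.9,0.9]}'
python3 -m jog '{"rotation":[[0,0,0],[0,0,0],[0,0,0]],"xyz":[[0,0,-0.03],[0,0,-0.04],[0,0,-0.04]],"fingers":[1,1,1]}'
python3 -c "
from go import *
where('case');np.save('T9.npy',T_tool())
im=cams.snapshot('wrist');cv2.imwrite('pics/w9.png',im)
im=cams.snapshot('side');crop(im,200,180,180,140,4.2,'pics/s9.png')"
```

```text
time: 14.88
ee_pos: [0.4691, 0.1907, 0.1692]
tcp_rot: [156.2, 0.1, 99.9]
wrist_force: [0.3, -0.0, -0.3]
grip_width: 0.0766
time: 15.13
ee_pos: [0.4553, 0.1888, 0.2087]
tcp_rot: [155.8, 0.0, 99.9]
wrist_force: [0.4, -0.0, 0.2]
grip_width: 0.0854
case tcp mm [ -5.7   0.7 163.2] rot err deg [-0.24 -0.03  0.04]
t 15.1333 F [ 0.4 -0.   0.2] w 0.0854
```

View pics/w9.png

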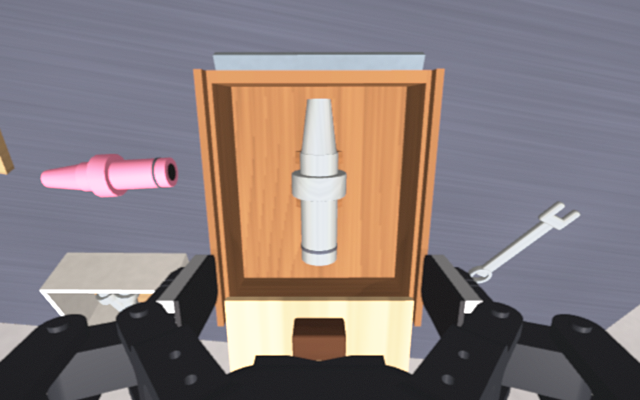

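View pics/s9.png

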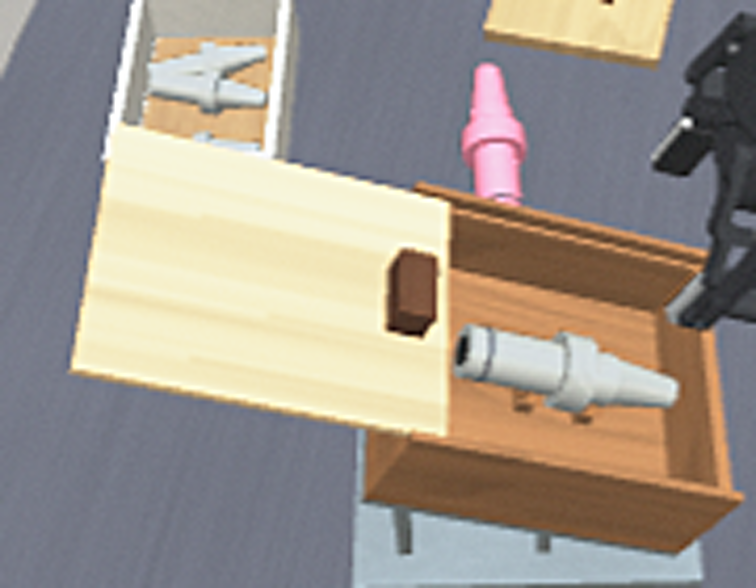

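The holder lies straight in the V rests, with its flange between the two rests and its nose uphill. Next I'll close the cover.

```bash
python3 -m jog '{"rotation":[[0,0,0],[0,0,0],[0,0,0],[0,0,0],[0,0,0]],"xyz":[[0,0.025,0],[0,0.05,0.005],[0,0.08,0.012],[-0.0005,0.1,0.02],[-0.0005,0.106,0.025]],"fingers":[1,1,1,1,1]}'
python3 -m jog '{"rotation":[[0,0,0],[0,0,0],[0,0,0]],"xyz":[[0,0,0],[0,0,0],[0,0,0]],"fingers":[1,1,1]}'
python3 -c "
from go import *
where('case');rel(target('case',(100.4,0.2,70.5)))"
```

```text
time: 15.65
ee_pos: [0.5629, 0.2065, 0.2245]
tcp_rot: [156.1, 0.0, 99.9]
wrist_force: [-1.1, -1.1, 0.3]
grip_width: 0.0853
time: 15.9
ee_pos: [0.5581, 0.206, 0.2241]
tcp_rot: [156.2, 0.1, 99.9]
wrist_force: [-0.0, -0.0, 1.0]
grip_width: 0.0852
case tcp mm [ 95.7  -0.2 134.9] rot err deg [ 0.24 -0.07  0.03]
t 15.9 F [-0. -0.  1.] w 0.0852
rot [-0.0042  0.0013 -0.0006] xyz [0.0005 0.005  0.0643] world [0.5881 0.2116 0.1672]
```

```bash
python3 -m jog '{"rotation":[[0,0,0],[-0.002,0,0],[-0.002,0,0],[-0.002,0,0],[-0.002,0,0]],"xyz":[[0.0005,0.003,0.015],[0.0005,0.004,0.035],[0.0005,0.0045,0.053],[0.0005,0.0045,0.062],[0.0005,0.0045,0.062]],"fingers":[1,1,1,1,1]}'
python3 -m jog '{"rotation":[[0,0,0],[0,0,0]],"xyz":[[0,0,0],[0,0,0]],"fingers":[1,1]}'
python3 -c "
from go import *
where('case');rel(target('case',(100.4,0.2,70.5)))
im=cams.snapshot('wrist');cv2.imwrite('pics/w10.png',im)"
```

```text
time: 16.32
ee_pos: [0.5869, 0.2114, 0.1686]
tcp_rot: [156.2, 0.1, 99.9]
wrist_force: [-0.3, -0.3, -0.4]
grip_width: 0.0854
time: 16.48
ee_pos: [0.5884, 0.2119, 0.1717]
tcp_rot: [155.9, 0.0, 99.9]
wrist_force: [-0.5, 0.1, 0.2]
grip_width: 0.0856
case tcp mm [102.6   0.4  74.4] rot err deg [-0.09 -0.06  0.04]
t 16.4833 F [-0.5  0.1  0.2] w 0.0856
rot [ 0.0015  0.0011 -0.0006] xyz [-0.0002 -0.0022  0.0039] world [0.5881 0.2116 0.1672]
```

View pics/w10.png

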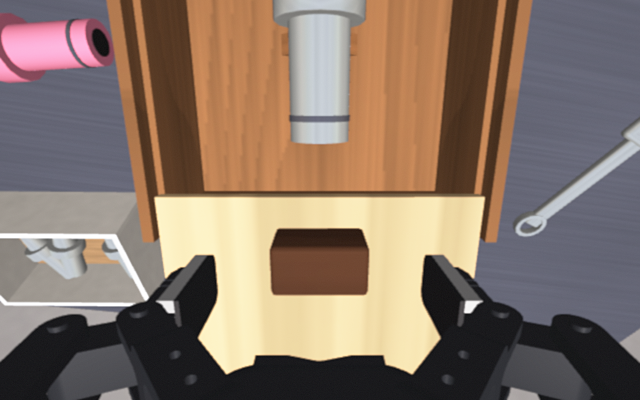

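```bash
python3 -m jog '{"rotation":[[0,0,0],[0,0,0],[0,0,0],[0,0,0],[0,0,0]],"xyz":[[0,-0.0015,0.0025],[0,-0.0015,0.0025],[0,-0.0015,0.0025],[0,-0.0015,0.0025],[0,-0.0015,0.0025]],"fingers":[1,0.8,0.5,0.3,0.2]}' 40
python3 -m jog '{"rotation":[[0,0,0],[0,0,0],[0,0,0]],"xyz":[[0,0,-0.0005],[0,0,-0.0005],[0,0,-0.0005]],"fingers":[0.2,0.2,0.2]}' 40
python3 -c "
from go import *
where('case')"
```

```text
time: 16.95
ee_pos: [0.5882, 0.2118, 0.1681]
tcp_rot: [155.9, 0.0, 99.9]
wrist_force: [-15.1, 2.1, 20.5]
grip_width: 0.0394
time: 17.2
ee_pos: [0.5881, 0.2118, 0.1683]
tcp_rot: [156.0, 0.0, 99.9]
wrist_force: [2.0, 2.3, -2.9]
grip_width: 0.039
case tcp mm [100.9   0.4  71.5] rot err deg [-0.05 -0.05  0.04]
t 17.2 F [ 2.   2.3 -2.9] w 0.039
```

```bash
python3 -m jog '{"rotation":[[0,0,0],[0,0,0],[0,0,0],[0,0,0],[0,0,0]],"xyz":[[0,-0.004,0],[0,-0.014,0],[0,-0.032,0],[0,-0.052,0],[0,-0.072,0]],"fingers":[0.2,0.2,0.2,0.2,0.2]}'
python3 -m jog '{"rotation":[[0,0,0],[0,0,0],[0,0,0],[0,0,0],[0,0,0]],"xyz":[[0,-0.02,0],[0,-0.04,0],[0,-0.06,0],[0,-0.077,0],[0,-0.088,0]],"fingers":[0.2,0.2,0.2,0.2,0.2]}'
python3 -c "
from go import *
where('case')"
python3 -m jog '{"rotation":[[0,0,0],[0,0,0],[0,0,0]],"xyz":[[0,-0.002,0],[0,-0.004,0],[0,-0.006,0]],"fingers":[0.2,0.2,0.2]}'
python3 -c "
from go import *
where('case')"
```

```text
time: 17.62
ee_pos: [0.5235, 0.2004, 0.1391]
tcp_rot: [155.9, 0.0, 99.9]
wrist_force: [6.4, 2.2, -6.2]
grip_width: 0.0393
time: 18.03
ee_pos: [0.4428, 0.1862, 0.1026]
tcp_rot: [156.0, 0.0, 99.9]
wrist_force: [6.8, 2.0, -7.8]
grip_width: 0.0392
case tcp mm [-60.6   0.3  71.5] rot err deg [-0.03 -0.07  0.04]
t 18.0333 F [ 6.8  2.  -7.8] w 0.0392
time: 18.28
ee_pos: [0.4397, 0.1857, 0.1013]
tcp_rot: [155.9, 0.0, 99.9]
wrist_force: [5.4, -0.3, -6.8]
grip_width: 0.0395
case tcp mm [-64.    0.3  71.5] rot err deg [-0.13 -0.07  0.05]
t 18.2833 F [ 5.4 -0.3 -6.8] w 0.0395
```

```bash
python3 -m jog '{"rotation":[[0,0,0],[0,0,0],[0,0,0]],"xyz":[[0,-0.0015,0],[0,-0.003,0],[0,-0.003,0]],"fingers":[0.2,0.2,0.2]}'
python3 -c "
from go import *
where('case')"
python3 -m jog '{"rotation":[[0,0,0],[0,0,0],[0,0,0]],"xyz":[[0,-0.0015,0],[0,-0.0025,0],[0,-0.0025,0]],"fingers":[0.2,0.2,0.2]}'
python3 -c "
from go import *
where('case')"
```

```text
time: 18.53
ee_pos: [0.4366, 0.1851, 0.0998]
tcp_rot: [155.9, 0.0, 99.9]
wrist_force: [3.8, 1.1, -3.2]
grip_width: 0.0395
case tcp mm [-67.5   0.3  71.4] rot err deg [-0.09 -0.07  0.05]
t 18.5333 F [ 3.8  1.1 -3.2] w 0.0395
time: 18.78
ee_pos: [0.4352, 0.1849, 0.0992]
tcp_rot: [155.8, 0.0, 99.9]
wrist_force: [10.2, 0.8, -7.7]
grip_width: 0.0393
case tcp mm [-69.    0.4  71.5] rot err deg [-0.19 -0.08  0.06]
t 18.7833 F [10.2  0.8 -7.7] w 0.0393
```

```bash
python3 -m jog '{"rotation":[[0,0,0],[0,0,0],[0,0,0]],"xyz":[[0,-0.001,0],[0,-0.0025,0],[0,-0.0025,0]],"fingers":[0.2,0.2,0.2]}'
python3 -c "
from go import *
where('case')"
```

```text
time: 19.03
ee_pos: [0.4352, 0.1849, 0.0993]
tcp_rot: [155.6, 0.0, 99.9]
wrist_force: [19.8, 2.3, -13.9]
grip_width: 0.0389
case tcp mm [-69.    0.4  71.6] rot err deg [-0.41 -0.08  0.08]
t 19.0333 F [ 19.8   2.3 -13.9] w 0.0389
```

```bash
python3 -m jog '{"rotation":[[0,0,0],[0,0,0],[0,0,0],[0,0,0],[0,0,0]],"xyz":[[0,0.0025,0],[0,0.0025,0],[0,0.0025,0],[0,0.0025,0],[0,0.0025,0]],"fingers":[0.2,0.5,1,1,1]}'
python3 -m jog '{"rotation":[[0,0,0],[0,0,0],[0,0,0],[0,0,0],[0,0,0]],"xyz":[[0,0,-0.01],[0,0,-0.035],[0,0,-0.07],[0,0,-0.105],[0,0,-0.13]],"fingers":[1,1,1,1,1]}'
python3 -m jog '{"rotation":[[0,0,0],[0,0,0]],"xyz":[[0,0,0],[0,0,0]],"fingers":[1,1]}'
python3 -c "
from go import *
where('case');np.save('T11.npy',T_tool())
im=cams.snapshot('wrist');cv2.imwrite('pics/w11.png',im);crop(im,205,115,240,130,3.3,'pics/w11c.png')
cv2.imwrite('pics/s11.png',cams.snapshot('side'))"
```

```text
time: 19.45
ee_pos: [0.4333, 0.1846, 0.0983]
tcp_rot: [156.0, 0.0, 99.9]
wrist_force: [-0.6, -0.9, -0.1]
grip_width: 0.0771
time: 19.87
ee_pos: [0.3805, 0.1754, 0.2194]
tcp_rot: [155.9, 0.0, 99.9]
wrist_force: [2.4, 0.6, 1.0]
grip_width: 0.0859
time: 20.03
ee_pos: [0.382, 0.1759, 0.2188]
tcp_rot: [155.8, 0.0, 99.9]
wrist_force: [-0.3, 0.1, -0.6]
grip_width: 0.0854
case tcp mm [-69.7   0.7 202.6] rot err deg [-0.24 -0.04  0.03]
t 20.0333 F [-0.3  0.1 -0.6] w 0.0854
```

View pics/w11c.png

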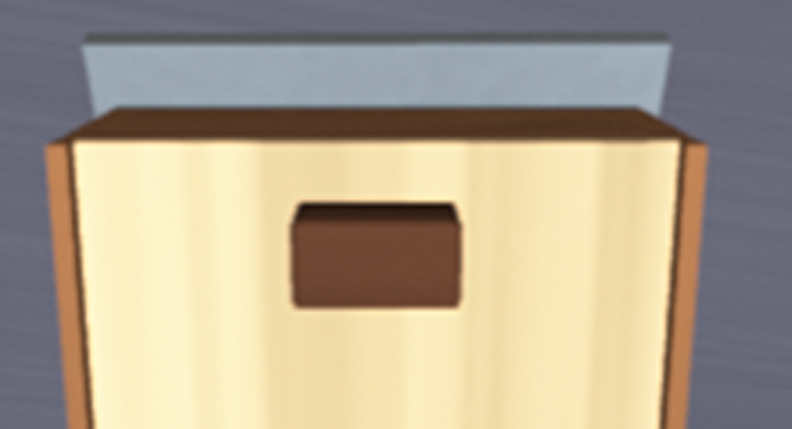

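View pics/s11.png

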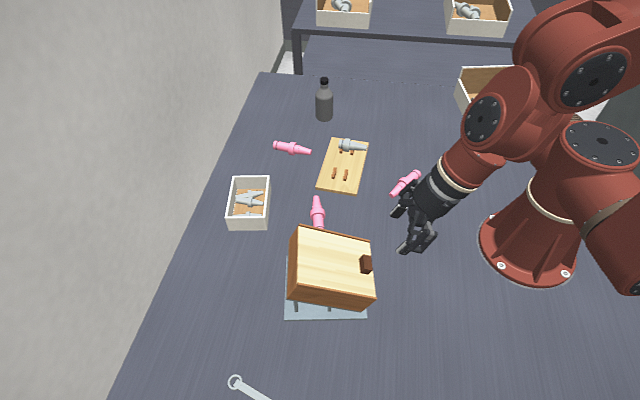

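The cover edge is flush with the lower wall, and everything else is where it was. I'm handing the job in.

```bash
python3 -c "
from plant import arm
print(arm.close_job(), arm.sense()['time'])"
```

```text
the job is handed in; nothing more can be done
the job is handed in; nothing more can be done
```

The long holder is in the case and the cover is shut. I handed the job in with the arm clear, at about 20 s of the 64 s allowed.

- **Cover back:** I slid the cover uphill until it met its stop.
- **Holder:** I gripped the long grey holder by its flange, carried it over and lowered it until it touched the rests. The net press was about 4 N at first touch and about 17 N just before I let go, because I nudged it 0.3 mm further down. The pictures after release showed it straight in both V rests, flange in the gap, nose uphill.
- **Cover shut:** I slid the cover down 169.9 mm of its 170 mm travel. It stopped there while the force rose to about 24 N.

The last pictures showed the cover edge flush with the lower wall. The short holder, bin, oil, spanner and pink look-alikes looked unmoved.

**Disagreements:** The camera readings differed by 1 to 2 mm on where the case sat and on how the flange sat in the gripper. I shifted the holder about 2 mm uphill before the final lowering. The holder cannot be seen under the shut cover, so its last check was before closing.

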